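# Open a child-resistant tablet bottle on the non-slip mat

### The job

Open the largest tablet bottle for the medicine round: bring it, still closed, to the black non-slip mat and stand it there, then push its child-resistant cap firmly down and, keeping it down, turn it counter-clockwise (seen from above) until it is free, and lift it off. Press slowly and feel how far it goes: it must be held fully down to turn, yet the bottle must not be crushed. Leave the open bottle standing on the mat with the cap lying flat, top side up, on the mat beside it, and do not disturb the two smaller tablet bottles or the green cup behind them.

Things in the scene. Friction and masses are not known exactly. Their poses are not given: they have to be found in the camera images.
- tablet_bottle: White round tablet bottle, body 52 mm dia, 60 mm tall, shoulder sloping to 73 mm, neck 31 mm dia (ring 42 mm) up to the rim at 99 mm; 112 mm tall with its cap, 0.11 to 0.23 kg, tablets fixed inside. Origin: centre of its underside; z up. It starts closed, upright on the desk, in a row with the two smaller bottles. Only friction keeps it from turning. Pressing on it with over 60 N dents it.
- cap: The bottle's white ribbed cap, 45 mm dia, 28 mm tall. Origin: centre of its lower edge, 84 mm above the bottle's when locked; z up. It can carry the bottle. A spring locks it: the way down to unlock differs between bottles, 2 to 7 mm (9 to 15 N); 1 mm on (17 N at most) it lands hard: press at 15 mm/s or less. Held there, a turn of 45 to 75 degrees against the bottle (stop at 80) frees it.
- mat: Black ribbed rubber non-slip mat, 150 (its x) by 200 (its y) by 3 mm, fixed on the desk. Origin: centre of its underside, so its top is 3 mm above the origin; z up.
- pill_bottle_1: Bystander: white tablet bottle, 48 mm dia, 78 mm tall, loose; origin: centre of its underside.
- pill_bottle_3: Bystander: white tablet bottle, 45 mm dia, 70 mm tall, loose; origin: centre of its underside.
- green_cup_1: Bystander: empty green dose cup, 62 mm dia, 44 mm tall, with a finger tab, loose; origin: centre of its underside. Stands behind the row of bottles.

How it is judged (in metres and radians):
On the way, in this order (a step that is already met when the one before it is completed fails the run):
1. the bottle stands upright on the mat with its cap still on (x of tablet_bottle in the frame of mat between -0.058 and 0.058 m and y of tablet_bottle in the frame of mat between -0.083 and 0.083 m and z of tablet_bottle in the frame of mat between 0.001 and 0.007 m and angle between tablet_bottle's own z axis and vertical below 0.12 rad and z of cap in the frame of tablet_bottle below 0.087 m and horizontal distance between cap and tablet_bottle below 0.006 m), for 0.2 s.
2. the cap is lifted clear while the bottle stays standing on the mat (x of tablet_bottle in the frame of mat between -0.058 and 0.058 m and y of tablet_bottle in the frame of mat between -0.083 and 0.083 m and z of tablet_bottle in the frame of mat between 0.001 and 0.007 m and angle between tablet_bottle's own z axis and vertical below 0.12 rad and z of cap in the frame of tablet_bottle above 0.103 m), for 0.1 s.
At the end, for the whole second after the job is handed in: The open bottle stands upright (within 7 degrees) and the cap lies flat, top up (within 9 degrees), both on the mat's surface: the bottle's axis at least 17 mm and the cap's at least 13 mm inside the mat's edges, the cap beside the bottle, both at rest and released (x of tablet_bottle in the frame of mat between -0.058 and 0.058 m and y of tablet_bottle in the frame of mat between -0.083 and 0.083 m and z of tablet_bottle in the frame of mat between 0.001 and 0.007 m and angle between tablet_bottle's own z axis and vertical below 0.12 rad and x of cap in the frame of mat between -0.062 and 0.062 m and y of cap in the frame of mat between -0.087 and 0.087 m and z of cap in the frame of mat between 0.001 and 0.007 m and angle between cap's own z axis and vertical below 0.15 rad and horizontal distance between cap and tablet_bottle above 0.045 m and linear speed of each of tablet_bottle, cap below 0.02 m/s); the robot touches nothing.
It fails at once if the bottle is crushed: pressed on the mat with more than 60 N (contact force between tablet_bottle and mat above 60 N).
It fails at once if the tablet bottle is tipped over (angle between tablet_bottle's own z axis and vertical above 0.6 rad).
It fails at once if a bystander bottle or cup is disturbed (moved by more than 20 mm) (distance of any of pill_bottle_1, pill_bottle_3, green_cup_1 from where it was at the start of the episode above 0.02 m).
It also fails if it takes over 58 s, if anything falls off the work surface, if the arm or the gripper's body presses on something with over 40 N, if the wrist force passes 120 N, or if a joint passes its speed limit or range.

### The arm

A 6-joint arm with a two-finger parallel gripper is mounted at the origin on a cart in front of the work surface, level with it; the furniture and walls round the work are solid. World frame = base frame: x ahead of the robot, y to its left, z up, the work surface at z = 0. Lengths are in mm, angles in rad, forces in N, time in s.
With the tool pointing down it reaches from about 350 to 775 mm from the base axis. Payload 7.3 kg.
Tool frame: the origin (TCP) lies on the mounting face of the last link; the fingertips stand 178 mm ahead of it and the grasp point (between the pads) lies 159 mm ahead of it; z points along the fingers, y is the line along which they close (so a half turn about z gives the same grasp; the last joint's range is limited). The gripper opens to 92 mm and grips with 3 to 60 N. Pads are 19 mm wide; open, the fingers measure 130 mm over their backs; the gripper's body (75 mm by 190 mm) begins 47 mm behind the grasp point.
Start: joints at [-1.461, 0.342, 1.524, -0, 1.275, -0.146], TCP at [132.855, -507.915, 404.741] pointing down, gripper open.
Joint ranges: [-2.53, 2.53], [-0.77, 2.02], [0.04, 2.7], [-1, 4.14], [0.28, 2.66], [-3.11, 3.11]. Speed limits (rad/s): [2.57, 2.57, 3.14, 3.14, 3.14, 3.14].

### API

Orientations are given as [roll, pitch, yaw] about the fixed x, y, z axes, in that order (R = Rz(yaw) Ry(pitch) Rx(roll)).
In Python, from plant import bot gives the robot as it stands.
- The arm moves only by the shell command python3 shift.py FILE, which reads ROWS from the file FILE. ROWS is a JSON list of rows, 1 to 5 of them, each an object with the fields jaw (the finger opening in mm), tx, ty, tz (the shift in fractions of the full range, 1 being 800 mm), spin (a turn about the tool's z in a scale on which 1.0 is 2 pi rad); a field left out counts as zero (the opening has to be given); each row is the pose to reach, as a shift and turn from the pose commanded when the command began, along the tool's axes at that moment; what a row does not reach only later rows make up. A row lasts 1/8 s, in which the tool goes at most 62.5 mm and 0.188 rad, less where a joint would pass 70% of its speed; a pose out of reach is approached as far as the arm can. The fingers move at their own pace and stop on an object; the grip force is fixed at half the most. Time passes only in rows, so rows that do not move let the fingers close. It prints the time, the measured TCP pose, the force, the opening and the grip force at its end. No shift or turn number may pass 1 either way. Input that does not fit is refused with a message, and nothing moves.
- bot.get_obs(): the state, without advancing time (a new reading comes with each control period).
- bot.capture(name): name is "side" or "top"; returns a dict with "color" (480x640x3 uint8, red, green, blue), "K" (3x3 intrinsics, pixels), "R" (3x3) and "t" (3): a world point X has camera coordinates R X + t. Camera axes: x right, y down, z forward; pixel columns grow to the right and rows downward; lengths in mm; the calibration is good to about 2 mm. A picture is of the moment at which its call begins. There is no depth.
- bot.close_job(): hands the job in; it is judged then, once.
The state is a dict: "time": time; "joint_positions": joint angles; "dq": joint speeds; "tau": joint torques, N m; "tool_pos": TCP position; "tcp_rot": TCP orientation; "contact_force": force on the tool from outside, world axes, zero at the start; "moment": the same for the moment, N m; "grip_width": finger opening in mm; "finger_force": force on a finger pad.
Only numpy, scipy, OpenCV 4.12 (cv2) and the standard library are available. Lean on these libraries where they do the work, as an engineer would, in place of code of your own. Each camera call takes 0.05 s, during which the arm holds its last target. There are 200 camera calls.

## Working session

There is one attempt and no reset: what is moved stays moved. The work goes in short steps, Python scripts to look and compute and a shell command to move; the robot and the scene stay as the last step left them, time stands still between calls to the robot, and variables do not carry over. Pictures are saved under pics/ and viewed, at most 10 in all, crops included, and the job is handed in when it is done.

```bash
ls; mkdir -p pics
python3 - <<'E'
from plant import bot
import cv2,numpy as np
for n in("side","top"):
    c=bot.capture(n); cv2.imwrite(f"pics/{n}0.png",c["color"][:,:,::-1]); np.savez(f"pics/{n}0.npz",**c)
    print(n,c["K"].round(1).tolist(),c["R"].round(3).tolist(),c["t"].round(1).tolist())
o=bot.get_obs();print(o)
E
```

```text
pics
plant.py
shift.py
side [[478.6, 0.0, 311.9], [0.0, 478.6, 240.1], [0.0, 0.0, 1.0]] [[-0.498, 0.867, -0.013], [0.771, 0.436, -0.464], [-0.396, -0.24, -0.886]] [356.3, -368.0, 1122.2]
top [[490.0, 0.0, 324.2], [0.0, 490.0, 237.7], [0.0, 0.0, 1.0]] [[0.002, -1.0, 0.004], [-0.984, -0.003, -0.18], [0.18, -0.003, -0.984]] [-102.3, 557.6, 834.9]
{'time': 0.1, 'joint_positions': array([-1.46099440e+00,  3.42609362e-01,  1.52491210e+00,  5.67962056e-06,
        1.27543537e+00, -1.46030964e-01]), 'dq': array([ 0.00061511,  0.00076243, -0.00264162,  0.00035579,  0.00090619,
        0.00103413]), 'tau': array([ 1.57524250e-03, -4.32006276e+01, -2.44694334e+01,  7.19344220e-02,
        5.26093191e-02, -4.11066185e-05]), 'tool_pos': array([ 132.84407608, -507.7804647 ,  404.14026289]), 'tcp_rot': array([-3.14024379e+00, -2.03878034e-04,  2.55831094e-01]), 'contact_force': array([ 9.53442082e-05, -1.24511357e+00,  3.33395250e-01]), 'moment': array([ 0.02505315, -0.0137587 ,  0.00929394]), 'finger_force': 0.0, 'grip_width': 91.54861137456575}
```

View pics/side0.png

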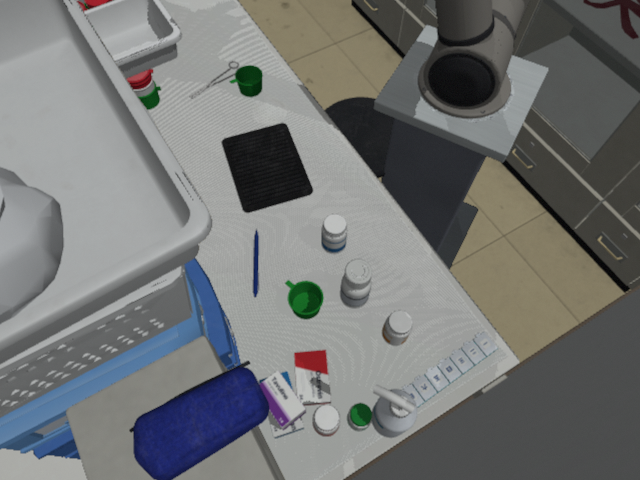

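View pics/top0.png

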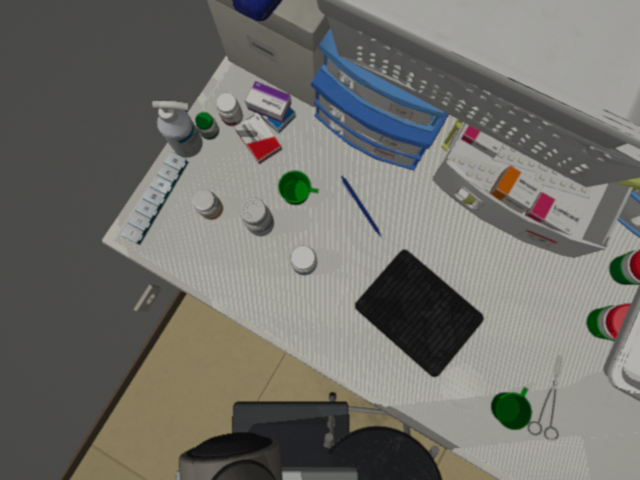

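The side view shows the tall bottle at about (357,282) with small bottles at (334,232) and (399,327), the green cup at (305,299) and the mat at (267,167). In the top view these are at (256,215), (303,260), (206,203), (295,187) and (419,312).

```bash
cat > h.py <<'E'
import numpy as np,cv2
def ray(c,u,v):
    d=c["R"].T@np.linalg.inv(c["K"])@[u,v,1]; return -c["R"].T@c["t"],d/np.linalg.norm(d)
def plane(c,u,v,z):
    o,d=ray(c,u,v); return o+d*(z-o[2])/d[2]
def tri(c1,p1,c2,p2):
    o1,d1=ray(c1,*p1);o2,d2=ray(c2,*p2)
    s=np.linalg.lstsq(np.c_[d1,-d2],o2-o1,rcond=None)[0]
    a,b=o1+s[0]*d1,o2+s[1]*d2
    return (a+b)/2,np.linalg.norm(a-b)
def load(n): return dict(np.load(f"pics/{n}.npz"))
def proj(c,X):
    p=c["K"]@(c["R"]@np.asarray(X)+c["t"]); return p[:2]/p[2]
def mat(c):
    g=c["color"].max(2); m=((g<45)*255).astype(np.uint8)
    m=cv2.morphologyEx(m,cv2.MORPH_CLOSE,np.ones((5,5)))
    m=cv2.morphologyEx(m,cv2.MORPH_OPEN,np.ones((5,5)))
    best=None
    for q in cv2.findContours(m,0,1)[0]:
        x,y=cv2.moments(q)["m10"]/max(1,cv2.contourArea(q)),cv2.moments(q)["m01"]/max(1,cv2.contourArea(q))
        r=cv2.minAreaRect(q)
        if 3000<cv2.contourArea(q)<20000 and cv2.contourArea(q)/(r[1][0]*r[1][1])>.85: 
            P=np.array([plane(c,*p[0],3)[:2] for p in q],np.float32); print(cv2.minAreaRect(P), (x,y))
E
python3 - <<'E'
from h import *
S,T=load("side0"),load("top0")
mat(S);mat(T)
a=S["color"][210:350,290:430];b=T["color"][165:285,180:320]
k=lambda i:cv2.resize(i,None,fx=4,fy=4,interpolation=cv2.INTER_CUBIC)
cv2.imwrite("pics/c1.png",k(a)[:,:,::-1]);cv2.imwrite("pics/c2.png",k(b)[:,:,::-1])
E
```

```text
((429.5511474609375, -277.4845275878906), (197.47145080566406, 146.72235107421875), 48.49210739135742) (265.89882822728464, 167.31641136423147)
((427.8431701660156, -276.8804931640625), (195.81655883789062, 145.7498321533203), 48.58906555175781) (419.07991523524254, 312.5173299101412)
```

View pics/c1.png

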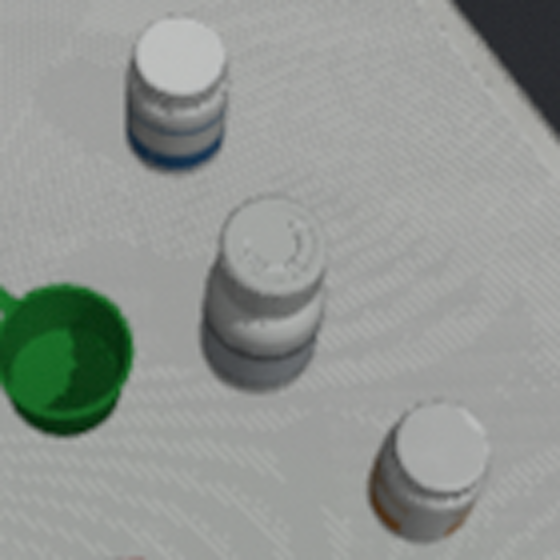

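View pics/c2.png

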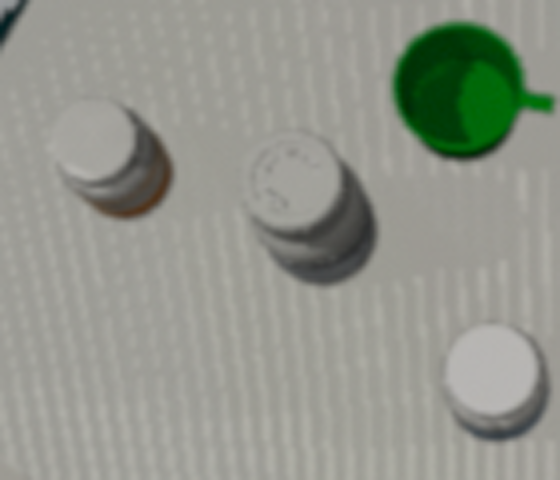

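The crops show the large bottle's cap top centred at side (358,271.2) and top (253.5,210.5). The small caps are at side (335.2,224.5) and (400.8,321.8), and top (303,257.5) and (203.5,200.2). The cup rim is at side (306,297) and top (294.7,187).

Run:
```python
from h import *
S,T=load("side0"),load("top0")
for n,p,q in(("cap",(358,271.2),(253.5,210.5)),("p1",(335.2,224.5),(303,257.5)),("p2",(400.8,321.8),(203.5,200.2)),("cup",(306.2,293.5),(294.8,186.5))):
    X,e=tri(S,p,T,q); print(n,X.round(1),round(e,1))
# mat corner heights: triangulate mat corners between views
P=[(u,v) for u,v in[]]
for c in(S,T):
    for ang in(48.5,):
        r=cv2.boxPoints(((428.7,-277.2),(196.6,146.2),ang)); print([proj(c,[x,y,3]).round(0).tolist() for x,y in r], r.round(0).tolist())
from plant import bot
o=bot.get_obs(); R=__import__('scipy.spatial.transform',fromlist=['R']).Rotation.from_euler('xyz',o["tcp_rot"]).as_matrix();print(R.round(3))
```

```text
cap [595.1  20.3 104.7] 0.7
p1 [518.7 -63.4  70.6] 0.4
p2 [623.7 117.5  63.3] 0.1
cup [653.7 -46.3  50.6] 0.1
[[285.0, 122.0], [222.0, 139.0], [245.0, 212.0], [313.0, 192.0]] [[309.0, -302.0], [418.0, -399.0], [549.0, -252.0], [439.0, -155.0]]
[[435.0, 378.0], [485.0, 317.0], [404.0, 247.0], [353.0, 305.0]] [[309.0, -302.0], [418.0, -399.0], [549.0, -252.0], [439.0, -155.0]]
[[ 0.967  0.253 -0.   ]
 [ 0.253 -0.967  0.001]
 [ 0.    -0.001 -1.   ]]
```

```bash
cat >> h.py <<'E'
from scipy.spatial.transform import Rotation as Ro
def sh(o,X,tip=159):
    R=Ro.from_euler('xyz',o["tcp_rot"]).as_matrix()
    g=o["tool_pos"]+R[:,2]*tip
    return (R.T@(np.asarray(X)-g)).round(1)
E
python3 - <<'E'
from h import *
from plant import bot
S,T=load("side0"),load("top0")
for z in(104,112): print(z,plane(S,358,271.2,z).round(1),plane(T,253.5,210.5,z).round(1))
print(sh(bot.get_obs(),[596,19.5,245]))
E
```

```text
104 [594.9  19.9 104. ] [595.1  20.8 104. ]
112 [598.4  21.  112. ] [593.2  19.6 112. ]
[ 581.5 -392.7    0.8]
```

The manual's scale: shifts go in shares of 800 mm and turns go in shares of 2 pi rad. Converting my numbers, 250 mm is 0.3125, 200 mm is 0.25.

```bash
echo '[{"jaw": 92, "tx": 0.0625, "ty": -0.0425}, {"jaw": 92, "tx": 0.125, "ty": -0.0838}, {"jaw": 92, "tx": 0.1875, "ty": -0.1263}, {"jaw": 92, "tx": 0.25, "ty": -0.1688}, {"jaw": 92, "tx": 0.3125, "ty": -0.21}]' > m.json && python3 shift.py m.json; echo '[{"jaw": 92, "tx": 0.0625, "ty": -0.0425}, {"jaw": 92, "tx": 0.125, "ty": -0.0838}, {"jaw": 92, "tx": 0.1875, "ty": -0.1263}, {"jaw": 92, "tx": 0.25, "ty": -0.1688}, {"jaw": 92, "tx": 0.3125, "ty": -0.21}]' > m.json && python3 shift.py m.json; echo '[{"jaw": 92, "tx": 0.05, "ty": -0.035}, {"jaw": 92, "tx": 0.1013, "ty": -0.0713}, {"jaw": 92, "tx": 0.1013, "ty": -0.0713}, {"jaw": 92, "tx": 0.1013, "ty": -0.0713}, {"jaw": 92, "tx": 0.1013, "ty": -0.0713}]' > m.json && python3 shift.py m.json
python3 - <<'E'
from h import *
from plant import bot
o=bot.get_obs();print(o["tool_pos"],o["tcp_rot"],sh(o,[595.7,20.2,100]),o["contact_force"])
E
```

```text
time: 0.72
tool_pos: [333.1, -280.4, 404.6]
tcp_rot: [-3.142, -0.0, 0.255]
contact_force: [1.3, -0.5, 1.5]
grip_width: 91.6
finger_force: 0.0
time: 1.35
tool_pos: [532.6, -54.5, 404.5]
tcp_rot: [3.142, 0.0, 0.256]
contact_force: [1.3, -0.4, 0.1]
grip_width: 91.7
finger_force: 0.0
time: 1.98
tool_pos: [595.0, 18.4, 404.7]
tcp_rot: [3.141, 0.0, 0.255]
contact_force: [0.4, 0.1, 0.7]
grip_width: 92.1
finger_force: 0.0
[595.03502554  18.37126512 404.73866638] [3.14141256e+00 4.72751925e-04 2.54544353e-01] [  1.2  -1.7 145.7] [0.39013005 0.13762431 0.7378481 ]
```

Converted, 110 mm is 0.1375, 80 mm is 0.1.

```bash
echo '[{"jaw": 92, "tx": 0.0013, "ty": -0.0019, "tz": 0.05}, {"jaw": 92, "tx": 0.0013, "ty": -0.0019, "tz": 0.1}, {"jaw": 92, "tx": 0.0013, "ty": -0.0019, "tz": 0.1375}, {"jaw": 92, "tx": 0.0013, "ty": -0.0019, "tz": 0.1375}, {"jaw": 92, "tx": 0.0013, "ty": -0.0019, "tz": 0.1375}]' > m.json && python3 shift.py m.json
python3 - <<'E'
from h import *
from plant import bot
c=bot.capture("side");t=bot.capture("top")
k=lambda i:cv2.resize(i,None,fx=4,fy=4,interpolation=cv2.INTER_CUBIC)
a=np.hstack([k(c["color"][200:340,305:405]),k(t["color"][150:290,205:305])])
cv2.imwrite("pics/c3.png",a[:,:,::-1])
o=bot.get_obs();print(sh(o,[595.7,20.2,100]))
g=o["tool_pos"]-[0,0,178]
print(g,proj(c,g),proj(t,g))
E
```

```text
time: 2.6
tool_pos: [596.4, 20.4, 296.3]
tcp_rot: [3.141, -0.002, 0.255]
contact_force: [0.5, 1.0, 0.6]
grip_width: 91.9
finger_force: 0.0
[-1.5 -0.  37.6]
[596.49587716  20.65771973 118.63399243] [358.61878624 268.50785935] [252.38662405 207.68153539]
```

View pics/c3.png

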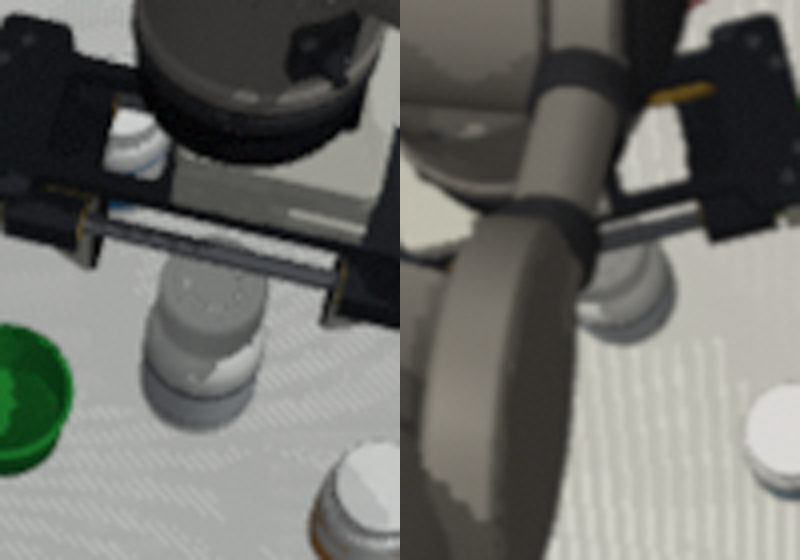

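The side crop shows the fingertips at about (328,266) and (387,281), straddling the cap at (358,271). The grasp is centred, so I'm going down and closing.

Converted, 36 mm is 0.045, 30 mm is 0.0375.

```bash
echo '[{"jaw": 92, "tx": -0.0006, "tz": 0.0188}, {"jaw": 92, "tx": -0.0006, "tz": 0.0375}, {"jaw": 92, "tx": -0.0006, "tz": 0.045}, {"jaw": 92, "tx": -0.0006, "tz": 0.045}, {"jaw": 92, "tx": -0.0006, "tz": 0.045}]' > m.json && python3 shift.py m.json; echo '[{"jaw": 20}, {"jaw": 20}, {"jaw": 20}, {"jaw": 20}, {"jaw": 20}]' > m.json && python3 shift.py m.json;echo '[{"jaw": 20}, {"jaw": 20}, {"jaw": 20}, {"jaw": 20}, {"jaw": 20}]' > m.json && python3 shift.py m.json
```

```text
time: 3.32
tool_pos: [595.8, 20.9, 258.9]
tcp_rot: [3.141, -0.0, 0.256]
contact_force: [-0.6, -0.3, 0.4]
grip_width: 91.8
finger_force: 0.0
time: 3.95
tool_pos: [595.6, 20.9, 258.7]
tcp_rot: [3.142, -0.0, 0.256]
contact_force: [-0.0, 0.9, 0.5]
grip_width: 46.6
finger_force: 0.4
time: 4.58
tool_pos: [595.6, 20.9, 258.7]
tcp_rot: [3.142, 0.0, 0.256]
contact_force: [0.3, -0.0, 0.3]
grip_width: 44.4
finger_force: 30.0
```

Converted, -110 mm is -0.1375, -90 mm is -0.1125.

```bash
echo '[{"jaw": 20, "tz": -0.0188}, {"jaw": 20, "tz": -0.05}, {"jaw": 20, "tz": -0.0813}, {"jaw": 20, "tz": -0.1125}, {"jaw": 20, "tz": -0.1375}]' > m.json && python3 shift.py m.json; echo '[{"jaw": 20, "tx": -0.0125, "ty": 0.0138}, {"jaw": 20, "tx": -0.0375, "ty": 0.0413}, {"jaw": 20, "tx": -0.0675, "ty": 0.075}, {"jaw": 20, "tx": -0.0975, "ty": 0.1075}, {"jaw": 20, "tx": -0.1263, "ty": 0.1388}]' > m.json && python3 shift.py m.json;echo '[{"jaw": 20, "tx": -0.03, "ty": 0.0325}, {"jaw": 20, "tx": -0.06, "ty": 0.0663}, {"jaw": 20, "tx": -0.09, "ty": 0.1}, {"jaw": 20, "tx": -0.1125, "ty": 0.125}, {"jaw": 20, "tx": -0.1263, "ty": 0.1395}]' > m.json && python3 shift.py m.json; echo '[{"jaw": 20, "tz": 0.025}, {"jaw": 20, "tz": 0.0563}, {"jaw": 20, "tz": 0.0875}, {"jaw": 20, "tz": 0.1063}, {"jaw": 20, "tz": 0.1188}]' > m.json && python3 shift.py m.json; echo '[{"jaw": 20}, {"jaw": 20}, {"jaw": 20}]' > m.json && python3 shift.py m.json
python3 - <<'E'
from h import *
from plant import bot
for n in("side","top"):
    c=bot.capture(n); cv2.imwrite(f"pics/{n}1.png",c["color"][:,:,::-1])
    globals()[n]=c["color"]
cv2.imwrite("pics/b1.png",cv2.resize(np.hstack([side[60:280,180:360],top[190:410,320:500]]),None,fx=2.2,fy=2.2)[:,:,::-1])
print(bot.get_obs()["contact_force"])
E
```

```text
time: 5.2
tool_pos: [595.5, 20.9, 370.7]
tcp_rot: [3.141, -0.001, 0.256]
contact_force: [0.4, 0.2, -1.8]
grip_width: 44.7
finger_force: 30.0
time: 5.82
tool_pos: [524.5, -113.6, 367.8]
tcp_rot: [-3.141, 0.002, 0.255]
contact_force: [0.6, 0.3, -2.3]
grip_width: 44.6
finger_force: 30.0
time: 6.45
tool_pos: [455.1, -246.9, 368.0]
tcp_rot: [-3.141, 0.001, 0.254]
contact_force: [0.2, -0.7, -2.1]
grip_width: 45.0
finger_force: 30.0
time: 7.08
tool_pos: [456.4, -245.5, 273.0]
tcp_rot: [-3.141, 0.0, 0.256]
contact_force: [0.4, -0.8, -2.1]
grip_width: 44.5
finger_force: 30.0
time: 7.45
tool_pos: [456.7, -245.7, 274.4]
tcp_rot: [3.14, -0.001, 0.256]
contact_force: [-0.3, -0.1, -2.0]
grip_width: 45.0
finger_force: 30.0
[-0.03416412 -0.2281379  -3.5903356 ]
```

View pics/b1.png

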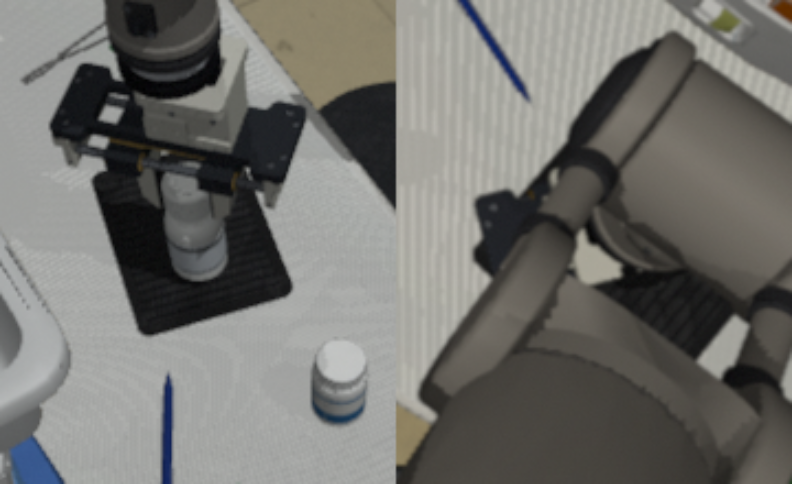

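The side crop shows the bottle hanging upright over the lower half of the mat, with its base at about pixel (271,183). I'm lowering it by feel.

Converted, 9 mm is 0.0113, 8 mm is 0.01.

```bash
echo '[{"jaw": 20, "tz": 0.0038}, {"jaw": 20, "tz": 0.0075}, {"jaw": 20, "tz": 0.01}, {"jaw": 20, "tz": 0.0113}, {"jaw": 20, "tz": 0.0113}]' > m.json && python3 shift.py m.json; echo '[{"jaw": 20, "tz": 0.0013}, {"jaw": 20, "tz": 0.0025}, {"jaw": 20, "tz": 0.0025}]' > m.json && python3 shift.py m.json;echo '[{"jaw": 20, "tz": 0.0013}, {"jaw": 20, "tz": 0.0019}, {"jaw": 20, "tz": 0.0019}]' > m.json && python3 shift.py m.json
```

```text
time: 8.18
tool_pos: [456.5, -245.6, 264.6]
tcp_rot: [-3.141, 0.0, 0.256]
contact_force: [0.8, 0.1, -2.3]
grip_width: 45.0
finger_force: 30.0
time: 8.55
tool_pos: [456.5, -245.6, 262.7]
tcp_rot: [-3.142, 0.0, 0.256]
contact_force: [-0.3, -0.2, -2.7]
grip_width: 44.7
finger_force: 30.0
time: 8.93
tool_pos: [456.6, -245.6, 261.6]
tcp_rot: [3.141, -0.0, 0.256]
contact_force: [-0.8, 1.4, 1.9]
grip_width: 44.7
finger_force: 30.0
```

Converted, 1 mm is 0.0013, 0.5 mm is 0.0006.

```bash
for r in 1 2 3 4; do :; done; f(){ grep -E "tool_pos|contact"; }
echo '[{"jaw": 20, "tz": 0.0006}, {"jaw": 20, "tz": 0.0013}, {"jaw": 20, "tz": 0.0013}]' > m.json && python3 shift.py m.json|f;echo '[{"jaw": 20, "tz": 0.0006}, {"jaw": 20, "tz": 0.0013}, {"jaw": 20, "tz": 0.0013}]' > m.json && python3 shift.py m.json|f;echo '[{"jaw": 20, "tz": 0.0006}, {"jaw": 20, "tz": 0.0013}, {"jaw": 20, "tz": 0.0013}]' > m.json && python3 shift.py m.json|f
```

```text
tool_pos: [456.8, -245.8, 261.1]
contact_force: [-0.7, 1.1, 7.0]
tool_pos: [456.8, -245.8, 260.2]
contact_force: [-0.2, 0.1, 7.9]
tool_pos: [456.8, -245.8, 259.3]
contact_force: [-1.6, 1.0, 9.3]
```

```bash
f(){ grep -E "tool_pos|contact"; }
echo '[{"jaw": 20, "tz": 0.0006}, {"jaw": 20, "tz": 0.0013}, {"jaw": 20, "tz": 0.0013}]' > m.json && python3 shift.py m.json|f;echo '[{"jaw": 20, "tz": 0.0006}, {"jaw": 20, "tz": 0.0013}, {"jaw": 20, "tz": 0.0013}]' > m.json && python3 shift.py m.json|f
```

```text
tool_pos: [456.8, -245.8, 258.5]
contact_force: [-1.3, 1.8, 8.8]
tool_pos: [456.8, -245.8, 257.6]
contact_force: [-2.3, 2.0, 10.7]
```

Converted, 1 mm is 0.0013, 0.5 mm is 0.0006.

```bash
f(){ grep -E "tool_pos|contact"; }
echo '[{"jaw": 20, "tz": 0.0006}, {"jaw": 20, "tz": 0.0013}, {"jaw": 20, "tz": 0.0013}]' > m.json && python3 shift.py m.json|f;echo '[{"jaw": 20, "tz": 0.0006}, {"jaw": 20, "tz": 0.0013}, {"jaw": 20, "tz": 0.0013}]' > m.json && python3 shift.py m.json|f
```

```text
tool_pos: [456.8, -245.8, 256.8]
contact_force: [-2.1, 2.4, 13.0]
tool_pos: [456.9, -245.8, 256.7]
contact_force: [-3.8, 3.3, 20.7]
```

Hard stop felt at about 5 mm of travel. I'm adding a little preload, then turning CCW, which is negative about the downward tool z.

Converted, 0.5 mm is 0.0006, -0.2 rad is -0.0318.

```bash
f(){ grep -E "tool_pos|contact|rot|width"; }
echo '[{"jaw": 20, "tz": 0.0006}, {"jaw": 20, "tz": 0.0006}, {"jaw": 20, "tz": 0.0006, "spin": -0.008}, {"jaw": 20, "tz": 0.0006, "spin": -0.0191}, {"jaw": 20, "tz": 0.0006, "spin": -0.0318}]' > m.json && python3 shift.py m.json|f;echo '[{"jaw": 20, "spin": -0.0159}, {"jaw": 20, "spin": -0.0318}, {"jaw": 20, "spin": -0.0477}, {"jaw": 20, "spin": -0.0477}]' > m.json && python3 shift.py m.json|f
python3 -c "
from plant import bot
print(bot.get_obs()['moment'])"
```

```text
tool_pos: [457.1, -245.9, 256.6]
tcp_rot: [3.137, -0.002, 0.458]
contact_force: [-3.7, 3.2, 22.5]
grip_width: 44.7
tool_pos: [457.2, -246.0, 256.6]
tcp_rot: [3.136, -0.001, 0.757]
contact_force: [-2.8, 3.3, 21.8]
grip_width: 44.6
[0.5097196  0.57478995 0.08191853]
```

Converted, -0.4 rad is -0.0637.

```bash
f(){ grep -E "tool_pos|contact|rot|width";python3 -c "
from plant import bot
print(bot.get_obs()['moment'])"; }
echo '[{"jaw": 20, "spin": -0.0159}, {"jaw": 20, "spin": -0.0318}, {"jaw": 20, "spin": -0.0477}, {"jaw": 20, "spin": -0.0637}, {"jaw": 20, "spin": -0.0637}]' > m.json && python3 shift.py m.json|f;echo '[{"jaw": 20, "spin": -0.0159}, {"jaw": 20, "spin": -0.0318}, {"jaw": 20, "spin": -0.0477}, {"jaw": 20, "spin": -0.0637}, {"jaw": 20, "spin": -0.0637}]' > m.json && python3 shift.py m.json|f;echo '[{"jaw": 20, "spin": -0.0159}, {"jaw": 20, "spin": -0.0318}, {"jaw": 20, "spin": -0.0318}, {"jaw": 20, "spin": -0.0318}]' > m.json && python3 shift.py m.json|f
```

```text
tool_pos: [457.3, -246.0, 256.6]
tcp_rot: [3.136, 0.001, 1.157]
contact_force: [-2.5, 2.5, 21.7]
grip_width: 44.7
[0.4677915  0.45577053 0.12312309]
tool_pos: [457.3, -246.1, 256.6]
tcp_rot: [3.137, 0.003, 1.557]
contact_force: [-2.9, 3.9, 21.0]
grip_width: 44.8
[0.43940441 0.30884609 0.16219962]
tool_pos: [457.5, -246.2, 256.6]
tcp_rot: [3.137, 0.005, 1.756]
contact_force: [-1.9, 2.1, 20.1]
grip_width: 44.7
[0.35722473 0.18887282 0.00074339]
```

```bash
f(){ grep -E "tool_pos|contact|width"; }
echo '[{"jaw": 20, "tz": -0.0013}, {"jaw": 20, "tz": -0.0025}, {"jaw": 20, "tz": -0.005}, {"jaw": 20, "tz": -0.0075}, {"jaw": 20, "tz": -0.01}]' > m.json && python3 shift.py m.json|f;echo '[{"jaw": 20, "tz": -0.0025}, {"jaw": 20, "tz": -0.005}, {"jaw": 20, "tz": -0.005}, {"jaw": 20, "tz": -0.005}]' > m.json && python3 shift.py m.json|f
python3 - <<'E'
from plant import bot
import cv2,numpy as np
c=bot.capture("side");cv2.imwrite("pics/d.png",cv2.resize(c["color"][80:220,200:340],None,fx=4,fy=4)[:,:,::-1])
print(bot.get_obs()["contact_force"])
E
```

```text
tool_pos: [457.1, -246.1, 262.9]
contact_force: [1.8, -1.6, 4.5]
grip_width: 44.3
tool_pos: [456.5, -245.6, 265.6]
contact_force: [1.7, -0.2, -0.1]
grip_width: 44.7
[ 0.25834962  0.36003395 -0.23467005]
```

View pics/d.png

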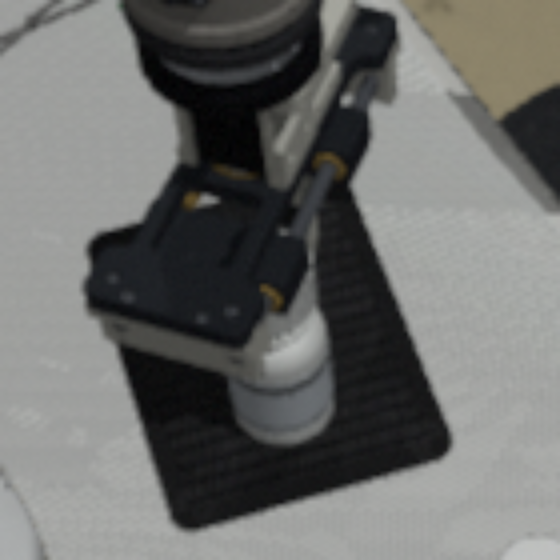

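The crop shows the bottle standing on the mat with its base at side pixel (271,189). The vertical force is about 0, so the cap is free. Lifting it straight up.

Converted, -28 mm is -0.035, -21 mm is -0.0263.

```bash
f(){ grep -E "tool_pos|contact|width|rot"; }
echo '[{"jaw": 20, "tz": -0.005}, {"jaw": 20, "tz": -0.0113}, {"jaw": 20, "tz": -0.0188}, {"jaw": 20, "tz": -0.0263}, {"jaw": 20, "tz": -0.035}]' > m.json && python3 shift.py m.json|f;echo '[{"jaw": 20, "tz": -0.025}, {"jaw": 20, "tz": -0.0563}, {"jaw": 20, "tz": -0.0813, "spin": 0.0159}, {"jaw": 20, "tz": -0.0813, "spin": 0.0446}, {"jaw": 20, "tz": -0.0813, "spin": 0.0732}]' > m.json && python3 shift.py m.json|f; echo '[{"jaw": 20, "spin": 0.0239}, {"jaw": 20, "spin": 0.0477}, {"jaw": 20, "spin": 0.0716}, {"jaw": 20, "spin": 0.0716}, {"jaw": 20, "spin": 0.0716}]' > m.json && python3 shift.py m.json|f
python3 - <<'E'
from h import *
from plant import bot
o=bot.get_obs();print(o["contact_force"],sh(o,[428.7-45*.663,-277.2-45*.749,19]))
c=bot.capture("side");np.savez("pics/side2.npz",**c);t=bot.capture("top")
cv2.imwrite("pics/e.png",cv2.resize(np.hstack([c["color"][60:260,180:360],t["color"][200:400,330:500]]),None,fx=2.2,fy=2.2)[:,:,::-1])
E
```

```text
tool_pos: [456.5, -245.6, 294.2]
tcp_rot: [-3.142, 0.0, 1.756]
contact_force: [0.5, 0.6, -0.3]
grip_width: 44.7
tool_pos: [456.4, -245.6, 359.4]
tcp_rot: [3.141, 0.0, 1.29]
contact_force: [0.2, 0.6, 0.4]
grip_width: 44.7
tool_pos: [456.5, -245.6, 358.9]
tcp_rot: [3.141, 0.0, 0.849]
contact_force: [-0.0, -0.5, -0.2]
grip_width: 45.1
[-0.03542315 -0.45104939 -0.21241525] [-87.1  -0.2 180.9]
```

View pics/e.png

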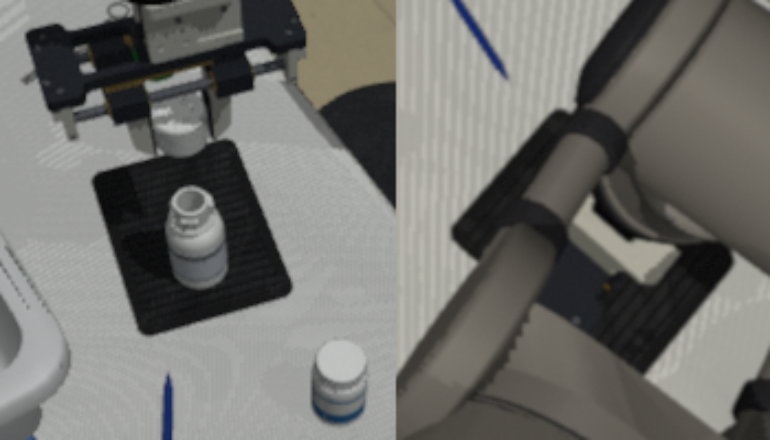

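The open bottle stands on the mat (base at side pixel (270,188)) and the gripper holds the cap. I'm moving 87 mm along the mat and lowering.

Converted, -87 mm is -0.1088, -80 mm is -0.1.

```bash
f(){ grep -E "tool_pos|contact|width"; }
echo '[{"jaw": 20, "tx": -0.0313}, {"jaw": 20, "tx": -0.0688}, {"jaw": 20, "tx": -0.1}, {"jaw": 20, "tx": -0.1088}, {"jaw": 20, "tx": -0.1088}]' > m.json && python3 shift.py m.json|f;echo '[{"jaw": 20, "tz": 0.05}, {"jaw": 20, "tz": 0.1063}, {"jaw": 20, "tz": 0.1563}, {"jaw": 20, "tz": 0.1875}, {"jaw": 20, "tz": 0.2}]' > m.json && python3 shift.py m.json|f; echo '[{"jaw": 20, "tz": 0.005}, {"jaw": 20, "tz": 0.01}, {"jaw": 20, "tz": 0.0138}, {"jaw": 20, "tz": 0.0163}, {"jaw": 20, "tz": 0.0163}]' > m.json && python3 shift.py m.json|f
```

```text
tool_pos: [398.9, -310.7, 358.7]
contact_force: [0.3, 0.6, -0.8]
grip_width: 44.4
tool_pos: [399.2, -309.8, 197.4]
contact_force: [0.8, 0.2, -0.2]
grip_width: 44.7
tool_pos: [398.8, -310.8, 185.8]
contact_force: [0.8, 0.8, -0.3]
grip_width: 44.4
```

Converted, 3 mm is 0.0038, 2 mm is 0.0025.

```bash
f(){ grep -E "tool_pos|contact|width"; }
echo '[{"jaw": 20, "tz": 0.0013}, {"jaw": 20, "tz": 0.0025}, {"jaw": 20, "tz": 0.0038}, {"jaw": 20, "tz": 0.0038}]' > m.json && python3 shift.py m.json|f;echo '[{"jaw": 20, "tz": 0.0013}, {"jaw": 20, "tz": 0.0019}, {"jaw": 20, "tz": 0.0019}]' > m.json && python3 shift.py m.json|f
```

```text
tool_pos: [398.8, -310.7, 182.6]
contact_force: [0.1, 0.1, -0.4]
grip_width: 44.9
tool_pos: [398.8, -310.7, 181.3]
contact_force: [-1.0, 0.9, 0.7]
grip_width: 44.9
```

Converted, -0.5 mm is -0.0006.

```bash
f(){ grep -E "tool_pos|contact|width"; }
echo '[{"jaw": 20, "tz": -0.0006}, {"jaw": 70, "tz": -0.0006}, {"jaw": 70, "tz": -0.0006}, {"jaw": 70, "tz": -0.0006}, {"jaw": 70, "tz": -0.0006}]' > m.json && python3 shift.py m.json|f;echo '[{"jaw": 70}, {"jaw": 70}, {"jaw": 70, "tz": -0.0188}, {"jaw": 70, "tz": -0.05}, {"jaw": 70, "tz": -0.1}]' > m.json && python3 shift.py m.json|f;echo '[{"jaw": 70, "tz": -0.0625}, {"jaw": 70, "tz": -0.125}, {"jaw": 70, "tx": -0.05, "tz": -0.175}, {"jaw": 70, "tx": -0.05, "tz": -0.175}, {"jaw": 70, "tx": -0.05, "tz": -0.175}]' > m.json && python3 shift.py m.json|f
python3 - <<'E'
from h import *
from plant import bot
c=bot.capture("side");t=bot.capture("top");np.savez("pics/side3.npz",**c)
cv2.imwrite("pics/f.png",cv2.resize(np.hstack([c["color"][60:340,180:440],t["color"][170:450,180:440]]),None,fx=1.5,fy=1.5)[:,:,::-1])
E
```

```text
tool_pos: [398.8, -310.7, 181.7]
contact_force: [-0.3, -0.2, 0.7]
grip_width: 69.8
tool_pos: [398.6, -310.5, 262.7]
contact_force: [0.8, -0.4, -0.2]
grip_width: 69.9
tool_pos: [372.0, -340.2, 401.6]
contact_force: [0.2, 1.5, -0.4]
grip_width: 70.0
```

View pics/f.png

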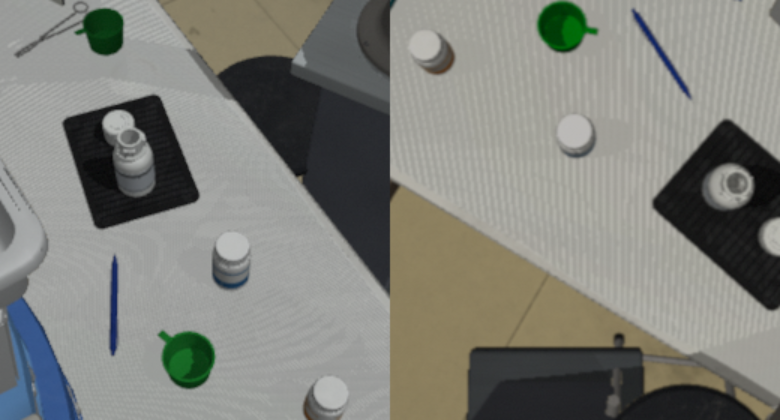

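The final view shows the open bottle at side pixel (269,167). The cap lies flat beside it at (258,144), both on the mat, and the small bottles and cup are where they started. Handing in.

```bash
python3 -c "
from plant import bot
print(bot.close_job())"
```

```text
the job is handed in; nothing more can be done
None
```

The job is handed in (no verdict was returned): the largest bottle stands open on the mat, its cap appears to lie flat, top up, about 87 mm away, and in the last pictures the small bottles and the cup had not visibly moved.

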